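# Open the push-to-open medicine cabinet

## Task

Open the larger of the two white medicine cabinets on the bench with the fingertips alone: press its handle-less door in near the free edge until the catch lets go and the door springs ajar, then push it from behind that edge until it stands wide open, square to the cabinet, and leave it there. Do not grip the door or anything else, keep the smaller cabinet shut, and leave the medicines and equipment on the bench where they are.

Things in the scene. Friction and masses are not known exactly. Their poses are not given: they have to be found in the camera images.
- large_cabinet: the larger of two white bench medicine cabinets (left or right varies), fixed: 200 mm deep (x) x 190 wide (y) x 170 tall; origin at the centre of its underside on the bench; x points from front to back, y to its left as seen by the robot, z up. A grey handle-less door, 184 wide x 170 tall x 14 thick, covers the front, which faces the robot, and stands 7 mm in front of the body
- large_door (a joint): angle of the large door, rad: 0 shut, negative pressed in (stop -0.035), positive as its free edge swings out towards the robot (stop 1.65). Upright hinge at the cabinet's left (+y) edge, where steel barrels show; the right edge is free. Once ajar it turns easily (under 4 N at the free edge, light friction and damping) and stays wherever it is left
- large_door_press (a point): point on the outer face of the large door, 35 mm from its free edge, 30 below its top; moves with the door. Pressed in here 4 to 6 mm with about 4 to 8 N, the hidden catch trips; as the finger withdraws a sprung rod pushes the door ajar to about 0.5 rad within a second. The catch does not hold again
- large_door_edge (a point): top corner of the large door at its free edge, in the middle of its thickness, 180 mm from the hinge axis; moves with the door
- large_door_hinge (a point): point on the large door's upright hinge axis, level with its top edge (170 mm above the bench), in the middle of its thickness (7 mm to either face); this frame turns with the door: y points from the free edge to the hinge, x from the outer to the inner face
- small_cabinet: the smaller bench medicine cabinet, fixed: 200 deep x 140 wide x 170 tall, same make, axes and door as the large one, also push-to-open; must stay shut
- small_door (a joint): angle of the small cabinet's door in rad, 0 shut, positive open; hinged on its left (+y) edge, 134 wide; it springs open if pressed in the same way
- tall_carton: white carton with a green band, 60 x 36 x 120 tall, standing between the two cabinets (mm); loose; origin at the centre of its underside; to be left where it stands
- pill_jar: white screw-cap jar, 48 across, 75 tall, on the bench in front of the gap between the cabinets (mm); loose; origin at the centre of its underside; to be left where it stands
- syrup_bottle: amber bottle, 60 across, 140 tall, to the right of the cabinets (mm); loose; origin at the centre of its underside; to be left where it stands
- yellow_carton: yellow carton, 90 x 70 x 100 tall, towards the right side of the bench (mm); loose; origin at the centre of its underside; to be left where it stands
- counting_tray: shallow white open tray, 160 x 110 x 25 tall, towards the left side of the bench (mm); loose; origin at the centre of its underside; to be left where it stands
- scanner: grey and black code scanner on its stand, about 90 x 62 x 165 tall, left of the cabinets (mm); loose; origin at the centre of its underside; to be left where it stands
- top_carton: white carton with a red band, 50 x 100 x 40 tall, lying on the rear half of the small cabinet's top (mm); loose; origin at the centre of its underside; to be left where it stands

How it is judged:
By the outcome, as a careful person would: the job done as asked, in the order asked, and still so for the second after the job is handed in, with the robot touching nothing.
It also fails if it takes over 45 s, if anything falls off the work surface, if the arm or the gripper's body presses on something with over 40 N, if the wrist force passes 120 N, or if a joint passes its speed limit or range.

## Robot

A 6-joint arm with a two-finger parallel gripper is mounted at the origin on the work surface. World frame = base frame: x ahead of the robot, y to its left, z up, the work surface at z = 0. Lengths are in mm, angles in rad, forces in N, time in s.
With the tool pointing down it reaches from about 400 to 925 mm from the base axis. Payload 12.5 kg.
Tool frame: the origin (TCP) lies at the very end of the fingers, on their centre line; the grasp point (between the pads) lies 19 mm behind it; z points along the fingers, y is the line along which they close (so a half turn about z gives the same grasp; the last joint's range is limited). The gripper opens to 95 mm and grips with 3 to 60 N. Pads are 20 mm wide; open, the fingers measure 119 mm over their backs; the gripper's body (75 mm by 180 mm) begins 59 mm behind the grasp point.
Start: joints at [-1.31, 0.491, 1.559, -0, 1.092, -0.106], TCP at [224.167, -583.434, 214.661] pointing down, gripper open.
Joint ranges: [-3.1, 3.1], [-0.84, 2.19], [0.05, 2.79], [-1.13, 4.28], [0.06, 2.93], [-2.69, 2.69]. Speed limits (rad/s): [2.22, 2.22, 2.79, 3.14, 3.14, 3.14].

## Interface

Orientations are given as [roll, pitch, yaw] about the fixed x, y, z axes, in that order (R = Rz(yaw) Ry(pitch) Rx(roll)).
In Python, from cell import * gives the robot as it stands.
- The arm moves only by the tool jog_arm, never from a script. Its argument "targets" is a list of rows, each an object with "turn": the turn, a rotation vector about the world's x, y, z in degrees, a list of three; "slide": the shift along the world's x, y, z in mm, a list of three; "claw": the opening in per cent of the stroke, from 0 (shut) to 100 (fully open). In form: [{"turn": [wx, wy, wz], "slide": [x, y, z], "claw": claw}, ...]. A call has 1 to 5 rows; each row shifts and turns the commanded pose from where the row before left it; what a row does not reach is not made up. A row lasts 1/8 s, in which the tool goes at most 62.5 mm and 10.7 degrees, less where a joint would pass 70% of its speed; a pose out of reach is approached as far as the arm can. A call with a gripper value outside its range is refused whole. The fingers move at their own pace and stop on an object; the grip force is fixed at half the most. Time passes only in rows, so rows that do not move let the fingers close. It gives the time, the measured TCP pose, the force, the opening and the grip force at its end, in the units of the state.
- state(): the state, without advancing time (a new reading comes with each control period).
- read_camera(name): name is "scene" or "top" or "wrist"; returns a dict with "frame" (400x640x3 uint8, blue, green, red), "mtx" (3x3 intrinsics, pixels), "R" (3x3) and "t" (3): a world point X has camera coordinates R X + t. Camera axes: x right, y down, z forward; pixel columns grow to the right and rows downward; lengths in mm; the calibration is good to about 2 mm. A picture is of the moment at which its call begins. There is no depth.
- job_done(): hands the job in; it is judged then, once.
Trained networks look in the newest picture that a camera, given by its name, has taken for a name from the list of things; names that differ only in an ending like _2 or _b are one class to them, and where a whole thing is asked for, a point or a joint stands for the part that bears it (a point fixed in the world has none). Each returns a list of dicts, best first, with "conf" (0 to 1); they miss things now and then, are a little off and sometimes report something else, mostly with a low value. They report only what shows in the picture. A call takes as long as a camera call.
- look_for(query, camera): "xy" ([column, row] in pixels, amid what is visible of it).
The state is a dict: "t": time; "joints": joint angles; "qvel": joint speeds; "tau": joint torques, N m; "eef_pos": TCP position; "tcp_rot": TCP orientation; "ft_force": force on the tool from outside, world axes, zero at the start; "moment": the same for the moment, N m; "opening": opening from 0.0 (shut) to 1.0 (fully open); "grip_force": force on a finger pad.
Only numpy, scipy, OpenCV 4.12 (cv2) and the standard library are available. Lean on these libraries where they do the work, as an engineer would, in place of code of your own. Each camera call takes 0.05 s, during which the arm holds its last target. There are 200 camera calls.

## Working session

There is one attempt and no reset: what is moved stays moved. The work goes in short steps, Python scripts to look and compute and a tool call to move; the robot and the scene stay as the last step left them, time stands still between calls to the robot, and variables do not carry over. Pictures are saved under pics/ and viewed, at most 10 in all, crops included, and the job is handed in when it is done.

Besides the shell and the picture viewer there is one more tool, called after ">>>" by a JSON object that holds its "op" and its "data". jog_arm: Moves the arm, as the interface text tells. Its arguments: {"type":"object","properties":{"targets":{"type":"array","items":{"type":"object","properties":{"turn":{"type":"array","items":{"type":"number"}},"slide":{"type":"array","items":{"type":"number"}},"claw":{"type":"number"}}}}},"required":["targets"]}

```bash
mkdir -p pics
cat > h.py <<'E'
from cell import *
import numpy as np, cv2
def ray(c,xy):
    d=np.linalg.inv(c["mtx"])@np.array([xy[0],xy[1],1.0]); R=np.array(c["R"]);t=np.array(c["t"])
    return -R.T@t, R.T@d
def atz(c,xy,z):
    o,d=ray(c,xy); return o+d*(z-o[2])/d[2]
def proj(c,X):
    p=np.array(c["mtx"])@(np.array(c["R"])@np.array(X,float)+np.array(c["t"])); return p[:2]/p[2]
E
python3 - <<'E'
from h import *
for n in("scene","top"):
    c=read_camera(n); cv2.imwrite(f"pics/{n}0.png",c["frame"])
    print(n,np.round(ray(c,(320,200))[0]))
    for q in("large_cabinet","large_door","large_door_press","large_door_edge","large_door_hinge","small_cabinet","pill_jar","tall_carton"):
        r=look_for(q,n)[:2]
        print(q,[(np.round(a["xy"]),round(a["conf"],2),np.round(atz(c,a["xy"],170))) for a in r])
s=state(); print(s)
E
```

```text
scene [ 907.  721. 1042.]
large_cabinet [(array([314., 265.]), 0.75, array([709., 225., 170.]))]
large_door [(array([344., 239.]), 0.71, array([597., 181., 170.]))]
large_door_press [(array([349., 243.]), 0.67, array([588., 198., 170.])), (array([448., 319.]), 0.16, array([471., 499., 170.]))]
large_door_edge [(array([349., 241.]), 0.6, array([586., 194., 170.]))]
large_door_hinge [(array([350., 243.]), 0.59, array([586., 202., 170.]))]
small_cabinet [(array([274., 186.]), 0.84, array([707., -99., 170.])), (array([351., 246.]), 0.48, array([589., 211., 170.]))]
pill_jar [(array([362., 217.]), 0.65, array([512., 131., 170.]))]
tall_carton [(array([268., 229.]), 0.79, array([783.,  58., 170.])), (array([344., 239.]), 0.37, array([597., 180., 170.]))]
top [ 349.  -27. 1913.]
large_cabinet [(array([266., 164.]), 0.7, array([674., 172., 170.])), (array([379., 142.]), 0.49, array([ 746., -226.,  170.]))]
large_door [(array([271., 194.]), 0.89, array([567., 155., 170.]))]
large_door_press [(array([269., 192.]), 0.57, array([574., 163., 170.]))]
large_door_edge [(array([270., 195.]), 0.79, a
[... 387 characters left out ...]
), 0.48, array([751.,   6., 170.]))]
{'t': 0.9, 'joints': array([-1.30960004e+00,  4.90915031e-01,  1.55889319e+00, -1.29896323e-05,
        1.09169309e+00, -1.05598551e-01]), 'qvel': array([ 0.00141669, -0.00043998,  0.00028447,  0.00108164,  0.00092762,
        0.00202118]), 'tau': array([-2.55605401e-04, -6.12458897e+01, -2.58428729e+01,  6.92640734e-02,
        4.43655183e-02,  3.62032085e-05]), 'eef_pos': array([ 224.16581248, -583.44062618,  214.65395057]), 'tcp_rot': array([3.14150303e+00, 2.10914698e-05, 3.66800822e-01]), 'ft_force': array([0.10926225, 0.25350575, 0.33798878]), 'moment': array([-0.01125103,  0.06622049, -0.02916162]), 'grip_force': 0.0, 'opening': 0.9979580047962948}
```

Run:
```python
import cv2
a=cv2.imread("pics/top0.png")[95:275,200:440]; cv2.imwrite("pics/a.png",cv2.resize(a,None,fx=3.33,fy=3.33,interpolation=cv2.INTER_CUBIC)[:600,:800])
a=cv2.imread("pics/scene0.png")[100:370,160:520]; cv2.imwrite("pics/b.png",cv2.resize(a,None,fx=2.22,fy=2.22,interpolation=cv2.INTER_CUBIC)[:600,:800])
```

```text
(no output)
```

View pics/a.png

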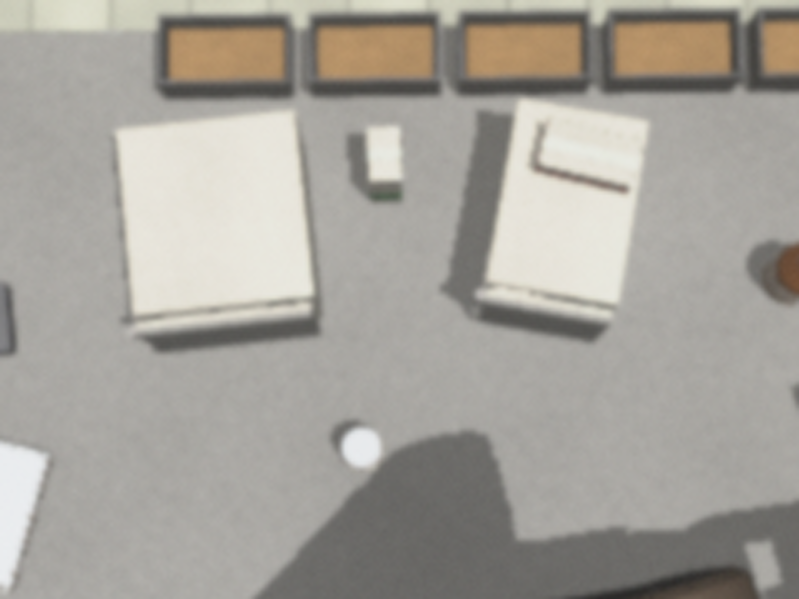

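View pics/b.png

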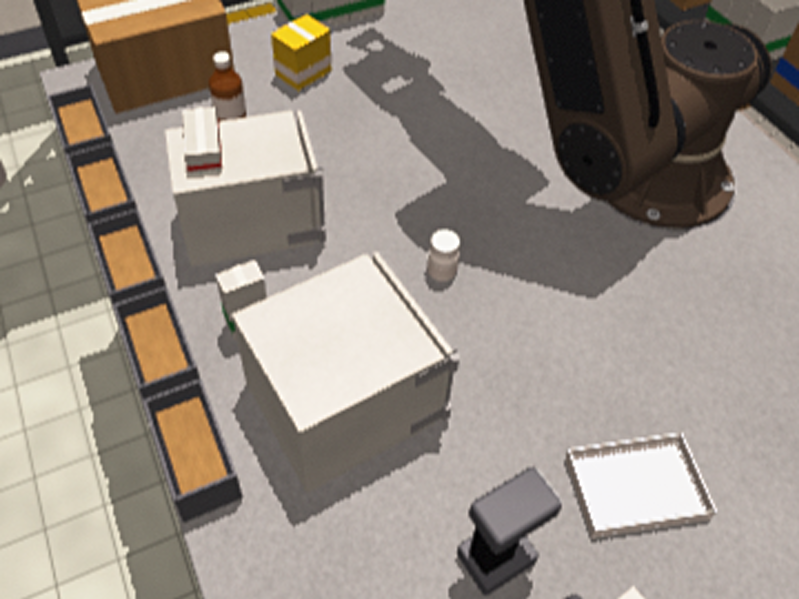

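```bash
cat > fit.py <<'E'
from h import *
from scipy.optimize import least_squares
ct=read_camera("top"); cs=read_camera("scene")
M=[(100,95),(100,-95),(-100,-95),(-100,95),(-121,92),(-121,-92)]
T=np.array([(117,130),(295,110),(313,298),(133,316),(133,335),(313,316)])/3.33+[200,95]
S=np.array([(302,428),(235,317)])/2.22+[160,100]
S2=np.array([(457,353),(375,255)])/2.22+[160,100]
def W(p,m): c,s=np.cos(p[2]),np.sin(p[2]); return [p[0]+c*m[0]-s*m[1],p[1]+s*m[0]+c*m[1],170]
def f(p):
    r=[proj(ct,W(p,m))-u for m,u in zip(M,T)]+[0.7*(proj(cs,W(p,m))-u) for m,u in zip(M[:2]+M[4:],np.vstack([S,S2]))]
    return np.ravel(r)
o=least_squares(f,[680,160,0.1],loss="soft_l1"); p=o.x
print(p,np.degrees(p[2])); print(np.round(f(p).reshape(-1,2),1))
for n,m in(("hinge",(-114,88)),("edge",(-114,-92)),("press",(-121,-57)),("wide",(-114-180,88))): print(n,np.round(W(p,m)))
# others
for n,xy,z in(("jar",(360,447),75),("carton",(385,155),120),("smallR",(607,325),170),("smallL",(478,305),170),("trayTR",(48,455),25),("scanner",(12,350),165),("scanner",(5,285),165)):
    print(n,np.round(atz(ct,np.array(xy)/3.33+[200,95],z)))
E
python3 fit.py
```

```text
[6.93724136e+02 1.79236259e+02 9.22188725e-02] 5.283752186071841
[[-0.4 -0.4]
 [-0.3  0.1]
 [-0.1 -0.6]
 [-0.4 -0.4]
 [ 1.  -0.2]
 [-0.4 -0. ]
 [-0.2  0.7]
 [-0.2 -1.4]
 [ 0.7 -1.7]
 [ 2.7 -2.1]]
hinge [572. 256. 170.]
edge [589.  77. 170.]
press [578. 111. 170.]
wide [393. 240. 170.]
jar [449.  30.  75.]
carton [764.  -1. 120.]
smallR [ 568. -232.  170.]
smallL [591. -98. 170.]
trayTR [448. 382.  25.]
scanner [551. 390. 165.]
scanner [619. 399. 165.]
```

>>> {"op": "jog_arm", "data": {"targets": [{"turn":[0,0,-8],"slide":[25,45,0],"claw":0},{"turn":[0,0,-8],"slide":[28,48,0],"claw":0},{"turn":[0,0,0],"slide":[30,50,0],"claw":0},{"turn":[0,0,0],"slide":[30,50,0],"claw":0},{"turn":[0,0,0],"slide":[30,50,0],"claw":0}]}}

```text
t: 1.62
eef_pos: [367.9, -338.9, 214.8]
tcp_rot: [3.141, -0.0, 0.087]
ft_force: [0.4, -0.6, -0.2]
opening: 0.531
grip_force: 0.0
```

>>> {"op": "jog_arm", "data": {"targets": [{"turn":[0,0,0],"slide":[26,55,0],"claw":0},{"turn":[0,0,0],"slide":[26,55,0],"claw":0},{"turn":[0,0,0],"slide":[15,58,0],"claw":0},{"turn":[0,0,0],"slide":[14,58,0],"claw":0},{"turn":[0,0,0],"slide":[14,58,0],"claw":0}]}}

```text
t: 2.25
eef_pos: [462.5, -54.6, 214.9]
tcp_rot: [3.141, -0.001, 0.087]
ft_force: [1.1, -1.3, 0.8]
opening: 0.024
grip_force: 0.0
```

>>> {"op": "jog_arm", "data": {"targets": [{"turn":[0,0,0],"slide":[15,55,0],"claw":0},{"turn":[0,0,0],"slide":[15,55,-20],"claw":0},{"turn":[0,0,0],"slide":[15,52,-30],"claw":0},{"turn":[0,0,0],"slide":[25,0,-33],"claw":0},{"turn":[0,0,0],"slide":[0,0,0],"claw":0}]}}

```text
t: 2.88
eef_pos: [532.0, 106.0, 129.6]
tcp_rot: [3.141, 0.004, 0.089]
ft_force: [-0.5, 0.8, -0.5]
opening: 0.007
grip_force: 0.0
```

Run:
```python
from h import *
s=state(); print(s["eef_pos"],s["ft_force"])
c=read_camera("scene"); a=cv2.resize(c["frame"][150:350,230:430],None,fx=3,fy=3,interpolation=cv2.INTER_CUBIC)
d=read_camera("top"); b=cv2.resize(d["frame"][110:260,230:280+17],None,fx=4,fy=4,interpolation=cv2.INTER_CUBIC)
w=np.zeros((600,800,3),np.uint8); w[:,:500]=a[:,:500]; w[:,500:768]=b[:,:268]; cv2.imwrite("pics/c.png",w)
```

```text
[531.98240482 106.0281266  129.63796601] [-0.45577044  0.77849161 -0.47272192]
```

View pics/c.png

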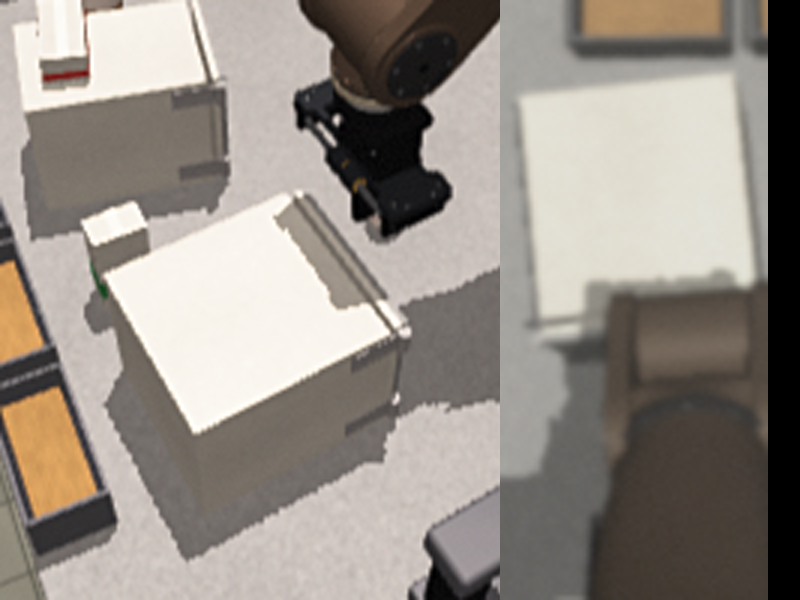

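>>> {"op": "jog_arm", "data": {"targets": [{"turn":[0,0,0],"slide":[13,2,0],"claw":0},{"turn":[0,0,0],"slide":[12,3,0],"claw":0},{"turn":[0,0,0],"slide":[0,0,0],"claw":0}]}}

```text
t: 3.35
eef_pos: [558.2, 110.5, 132.1]
tcp_rot: [3.141, -0.001, 0.087]
ft_force: [-0.8, -0.4, 1.2]
opening: 0.002
grip_force: 0.0
```

>>> {"op": "jog_arm", "data": {"targets": [{"turn":[0,0,0],"slide":[4,0,0],"claw":0},{"turn":[0,0,0],"slide":[0,0,0],"claw":0}]}}

```text
t: 3.6
eef_pos: [561.2, 110.5, 131.7]
tcp_rot: [3.141, 0.0, 0.088]
ft_force: [0.2, 0.9, 0.1]
opening: 0.004
grip_force: 0.0
```

>>> {"op": "jog_arm", "data": {"targets": [{"turn":[0,0,0],"slide":[4,0,0],"claw":0},{"turn":[0,0,0],"slide":[0,0,0],"claw":0}]}}

```text
t: 3.85
eef_pos: [565.4, 110.5, 131.7]
tcp_rot: [3.141, -0.0, 0.087]
ft_force: [0.4, -0.7, -0.1]
opening: 0.006
grip_force: 0.0
```

>>> {"op": "jog_arm", "data": {"targets": [{"turn":[0,0,0],"slide":[2,0,0],"claw":0},{"turn":[0,0,0],"slide":[0,0,0],"claw":0}]}}

```text
t: 4.1
eef_pos: [567.3, 110.6, 131.7]
tcp_rot: [3.142, -0.0, 0.088]
ft_force: [0.2, 0.7, 0.2]
opening: 0.004
grip_force: 0.0
```

>>> {"op": "jog_arm", "data": {"targets": [{"turn":[0,0,0],"slide":[2,0,0],"claw":0},{"turn":[0,0,0],"slide":[0,0,0],"claw":0}]}}

```text
t: 4.35
eef_pos: [569.3, 110.6, 131.7]
tcp_rot: [3.141, -0.0, 0.088]
ft_force: [-0.1, -0.4, 0.3]
opening: 0.003
grip_force: 0.0
```

>>> {"op": "jog_arm", "data": {"targets": [{"turn":[0,0,0],"slide":[2,0,0],"claw":0},{"turn":[0,0,0],"slide":[0,0,0],"claw":0}]}}

```text
t: 4.6
eef_pos: [570.5, 110.6, 131.6]
tcp_rot: [3.142, 0.002, 0.088]
ft_force: [-5.3, -0.8, 2.7]
opening: 0.006
grip_force: 2.4
```

>>> {"op": "jog_arm", "data": {"targets": [{"turn":[0,0,0],"slide":[2,0,0],"claw":0},{"turn":[0,0,0],"slide":[0,0,0],"claw":0}]}}

```text
t: 4.85
eef_pos: [572.6, 110.7, 131.6]
tcp_rot: [-3.142, 0.001, 0.088]
ft_force: [-4.5, 0.9, 2.9]
opening: 0.004
grip_force: 2.4
```

>>> {"op": "jog_arm", "data": {"targets": [{"turn":[0,0,0],"slide":[2,0,0],"claw":0},{"turn":[0,0,0],"slide":[0,0,0],"claw":0}]}}

```text
t: 5.1
eef_pos: [574.8, 110.8, 131.6]
tcp_rot: [-3.141, 0.001, 0.088]
ft_force: [-3.8, 2.2, 1.9]
opening: 0.002
grip_force: 2.1
```

>>> {"op": "jog_arm", "data": {"targets": [{"turn":[0,0,0],"slide":[1,0,0],"claw":0},{"turn":[0,0,0],"slide":[0,0,0],"claw":0}]}}

```text
t: 5.35
eef_pos: [574.9, 110.8, 131.6]
tcp_rot: [-3.141, 0.003, 0.088]
ft_force: [-8.6, 1.7, 4.5]
opening: 0.001
grip_force: 4.4
```

>>> {"op": "jog_arm", "data": {"targets": [{"turn":[0,0,0],"slide":[-30,0,0],"claw":0},{"turn":[0,0,0],"slide":[-50,0,0],"claw":0},{"turn":[0,0,0],"slide":[-60,0,20],"claw":0},{"turn":[0,0,0],"slide":[0,0,50],"claw":0},{"turn":[0,0,0],"slide":[0,0,20],"claw":0}]}}

```text
t: 5.98
eef_pos: [437.5, 110.7, 224.0]
tcp_rot: [3.141, -0.005, 0.088]
ft_force: [1.1, -0.1, -0.2]
opening: 0.001
grip_force: 0.0
```

>>> {"op": "jog_arm", "data": {"targets": [{"turn":[0,0,0],"slide":[0,-60,0],"claw":0},{"turn":[0,0,0],"slide":[0,-60,0],"claw":0},{"turn":[0,0,0],"slide":[0,-60,0],"claw":0},{"turn":[0,0,0],"slide":[0,0,0],"claw":0}]}}

```text
t: 6.48
eef_pos: [437.3, -73.0, 221.6]
tcp_rot: [3.14, -0.001, 0.082]
ft_force: [0.5, 0.8, 0.5]
opening: 0.002
grip_force: 0.0
```

Run:
```python
from h import *
s=state(); print(s["t"],s["eef_pos"])
c=read_camera("scene"); a=cv2.resize(c["frame"][150:350,230:430],None,fx=3,fy=3,interpolation=cv2.INTER_CUBIC)
d=read_camera("top"); b=cv2.resize(d["frame"][110:260,230:310],None,fx=4,fy=4,interpolation=cv2.INTER_CUBIC)
w=np.zeros((600,800,3),np.uint8); w[:,:480]=a[:,:480]; w[:,480:]=b; cv2.imwrite("pics/d.png",w)
```

```text
6.475 [437.27759668 -72.982802   221.57272737]
```

View pics/d.png

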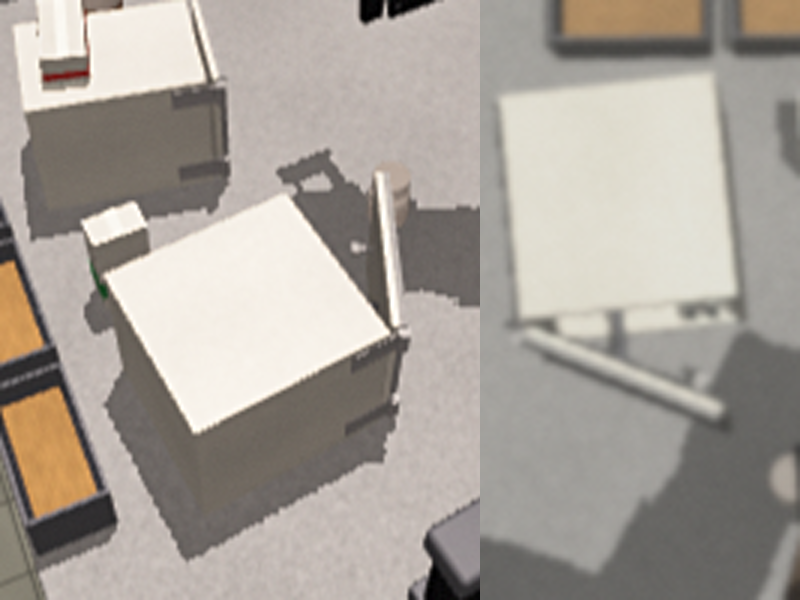

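Run:
```python
from h import *
c=read_camera("scene"); d=read_camera("top")
o1,d1=ray(c,(349,231.7)); o2,d2=ray(d,(284.25,204.5))
A=np.stack([d1,-d2],1); k=np.linalg.lstsq(A,o2-o1,rcond=None)[0]
print("striker",o1+d1*k[0],o2+d2*k[1])
P=lambda x,y:(230+(x-480)/4,110+y/4)
h=atz(d,P(528,333),170); e=atz(d,P(722,408),170); print(h,e,np.linalg.norm(h-e))
h=np.array([572,256]); v=e[:2]-h; yaw=0.0922
print("theta",np.arctan2(-v[0],-v[1])-(-yaw), np.hypot(*v))
```

```text
striker [540.97250713 114.05154678  92.33556247] [539.05848578 115.36159069  92.23743746]
[572.24332494 256.10096162 170.        ] [504.50861241  87.75552018 170.        ] 181.4612326044191
theta 0.4736979494098115 181.2768390889793
```

>>> {"op": "jog_arm", "data": {"targets": [{"turn":[0,0,0],"slide":[30,45,0],"claw":0},{"turn":[0,0,0],"slide":[30,45,0],"claw":0},{"turn":[0,0,0],"slide":[30,45,-5],"claw":0},{"turn":[0,0,0],"slide":[19,40,-5],"claw":0},{"turn":[0,0,0],"slide":[0,0,0],"claw":0}]}}

```text
t: 7.3
eef_pos: [546.0, 109.5, 210.7]
tcp_rot: [-3.141, 0.001, 0.093]
ft_force: [-1.0, -1.0, 0.1]
opening: 0.005
grip_force: 0.0
```

>>> {"op": "jog_arm", "data": {"targets": [{"turn":[0,0,0],"slide":[2,-6,-10],"claw":0},{"turn":[0,0,0],"slide":[0,0,-25],"claw":0},{"turn":[0,0,0],"slide":[0,0,-25],"claw":0},{"turn":[0,0,0],"slide":[0,0,-18],"claw":0},{"turn":[0,0,0],"slide":[0,0,0],"claw":0}]}}

```text
t: 7.92
eef_pos: [547.0, 98.6, 132.3]
tcp_rot: [3.141, 0.002, 0.087]
ft_force: [0.1, -0.1, 0.5]
opening: 0.005
grip_force: 0.0
```

Run:
```python
from h import *
c=read_camera("scene"); a=cv2.resize(c["frame"][150:350,230:430],None,fx=3,fy=3,interpolation=cv2.INTER_CUBIC); cv2.imwrite("pics/e.png",a)
```

```text
(no output)
```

View pics/e.png

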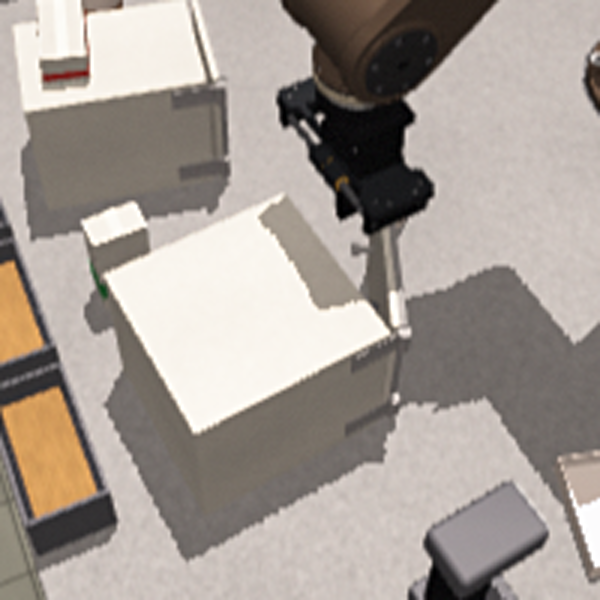

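>>> {"op": "jog_arm", "data": {"targets": [{"turn":[0,0,0],"slide":[-11,9,0],"claw":0},{"turn":[0,0,0],"slide":[-22,9,0],"claw":0},{"turn":[0,0,0],"slide":[-23,11,0],"claw":0},{"turn":[0,0,0],"slide":[-17,14,0],"claw":0},{"turn":[0,0,0],"slide":[-10,8,0],"claw":0}]}}

```text
t: 8.6
eef_pos: [464.1, 151.5, 134.0]
tcp_rot: [-3.142, -0.001, 0.088]
ft_force: [2.2, -1.1, 1.5]
opening: 0.002
grip_force: 0.7
```

>>> {"op": "jog_arm", "data": {"targets": [{"turn":[0,0,0],"slide":[-7,7,0],"claw":0},{"turn":[0,0,0],"slide":[-11,15,0],"claw":0},{"turn":[0,0,0],"slide":[-10,15,0],"claw":0},{"turn":[0,0,0],"slide":[-6,12,0],"claw":0},{"turn":[0,0,0],"slide":[-2,6,0],"claw":0}]}}

```text
t: 9.22
eef_pos: [428.3, 206.5, 133.3]
tcp_rot: [3.141, 0.001, 0.089]
ft_force: [0.1, -1.2, -0.1]
opening: 0.004
grip_force: 0.4
```

>>> {"op": "jog_arm", "data": {"targets": [{"turn":[0,0,0],"slide":[-2,6,0],"claw":0},{"turn":[0,0,0],"slide":[0,0,0],"claw":0}]}}

```text
t: 9.48
eef_pos: [426.8, 211.8, 133.4]
tcp_rot: [3.142, 0.0, 0.088]
ft_force: [0.2, 0.3, -0.7]
opening: 0.008
grip_force: 0.0
```

Run:
```python
from h import *
w=np.zeros((600,800,3),np.uint8)
c=read_camera("scene"); w[:,:480]=cv2.resize(c["frame"][170:370,270:430],None,fx=3,fy=3,interpolation=cv2.INTER_CUBIC)
d=read_camera("top"); w[:,480:]=cv2.resize(d["frame"][130:280,210:290],None,fx=4,fy=4,interpolation=cv2.INTER_CUBIC)
cv2.imwrite("pics/f.png",w)
```

```text
(no output)
```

View pics/f.png

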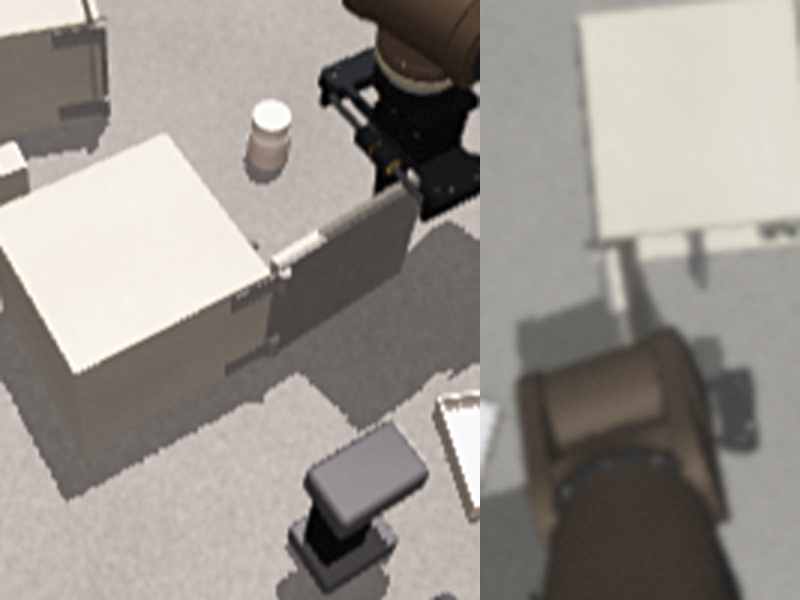

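>>> {"op": "jog_arm", "data": {"targets": [{"turn":[0,0,0],"slide":[-1,4,0],"claw":0},{"turn":[0,0,0],"slide":[-1,3,0],"claw":0},{"turn":[0,0,0],"slide":[0,0,0],"claw":0}]}}

```text
t: 9.95
eef_pos: [424.8, 218.8, 133.4]
tcp_rot: [3.142, 0.0, 0.088]
ft_force: [-1.1, -0.9, 0.1]
opening: 0.004
grip_force: 0.0
```

>>> {"op": "jog_arm", "data": {"targets": [{"turn":[0,0,0],"slide":[0,-20,0],"claw":0},{"turn":[0,0,0],"slide":[0,-60,20],"claw":0},{"turn":[0,0,0],"slide":[0,-60,40],"claw":0},{"turn":[0,0,0],"slide":[0,-60,20],"claw":0},{"turn":[0,0,0],"slide":[0,-60,0],"claw":0}]}}

```text
t: 10.58
eef_pos: [425.2, -33.9, 209.2]
tcp_rot: [3.14, -0.003, 0.088]
ft_force: [0.5, 0.7, -1.1]
opening: 0.003
grip_force: 0.0
```

Run:
```python
from h import *
w=np.zeros((600,800,3),np.uint8)
print(state()["eef_pos"])
c=read_camera("scene"); w[:,:480]=cv2.resize(c["frame"][170:370,290:450],None,fx=3,fy=3,interpolation=cv2.INTER_CUBIC)
d=read_camera("top"); w[:,480:]=cv2.resize(d["frame"][170:270,220:220+54],None,fx=6,fy=6,interpolation=cv2.INTER_CUBIC)[:,:320]
cv2.imwrite("pics/g.png",w)
```

```text
[425.2001007  -33.86923839 209.17145951]
```

View pics/g.png

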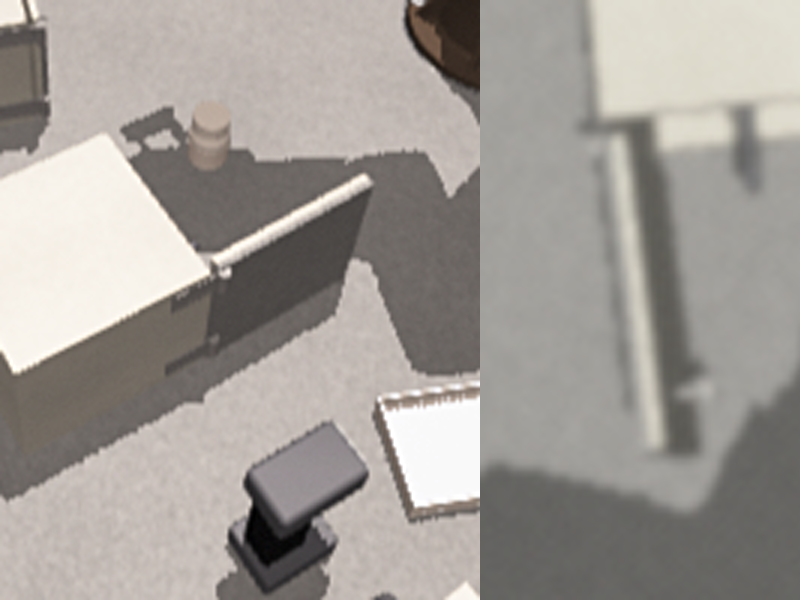

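Run:
```python
from h import *
d=read_camera("top"); g=cv2.cvtColor(d["frame"],cv2.COLOR_BGR2GRAY).astype(float)
pts=[]
for r in range(195,243):
    x0=220+(621+34*((r-192.5)/52)-480)/6; xs=np.arange(int(round(x0))-4,int(round(x0))+5)
    w=np.clip(g[r,xs]-185,0,None)
    if w.sum()>20: pts.append(atz(d,((w*xs).sum()/w.sum(),r),170)[:2])
pts=np.array(pts); vx,vy,x,y=cv2.fitLine(pts.astype(np.float32),cv2.DIST_HUBER,0,.01,.01).ravel()
print("door dir",len(pts),np.arctan2(vy*np.sign(vx),abs(vx)), pts[0],pts[-1])
# cabinet top-side edges: threshold mask, min-area rect
m=(g>195).astype(np.uint8); 
n,l,st,ce=cv2.connectedComponentsWithStats(cv2.morphologyEx(m,cv2.MORPH_OPEN,np.ones((9,9))))
i=l[160,266]; cn=max(cv2.findContours((l==i).astype(np.uint8),0,cv2.CHAIN_APPROX_NONE)[0],key=cv2.contourArea)
W=np.array([atz(d,p[0],170)[:2] for p in cn],np.float32); R=cv2.minAreaRect(W); print(R, np.radians(R[2]))
B=cv2.boxPoints(R); print(B)
# side lines
p=W-np.array(R[0]); c,s=np.cos(.0922),np.sin(.0922); u=p@[c,s]; v=p@[-s,c]
for nm,k,sw in(("L",(v>80)&(abs(u)<80),0),("R",(v<-80)&(abs(u)<80),0),("B",(u>80)&(abs(v)<75),1),("F",(u<-80)&(abs(v)<75),1)):
    a=cv2.fitLine(W[k],cv2.DIST_HUBER,0,.01,.01).ravel(); t=np.arctan2(a[1],a[0]); print(nm,k.sum(),((t-(np.pi/2 if sw else 0)+np.pi/2)%np.pi)-np.pi/2)
print(state()["t"])
```

```text
door dir 42 0.13221307 [566.08258919 254.18186314] [402.89693383 232.67400458]
((684.5194702148438, 178.997802734375), (220.60647583007812, 187.16818237304688), 5.694782257080078) 0.09939270057020153
[[565.47437 261.17474]
 [584.0469   74.93029]
 [803.5646   96.82086]
 [784.99207 283.0653 ]]
L 45 0.10186446
R 44 0.09566736
B 42 0.09888768
F 64 0.17240739
10.725
```

>>> {"op": "jog_arm", "data": {"targets": [{"turn":[0,0,0],"slide":[0,60,0],"claw":0},{"turn":[0,0,0],"slide":[0,60,-16],"claw":0},{"turn":[0,0,0],"slide":[0,60,-40],"claw":0},{"turn":[0,0,0],"slide":[0,50,-20],"claw":0},{"turn":[0,0,0],"slide":[0,10,0],"claw":0}]}}

```text
t: 11.35
eef_pos: [423.2, 203.1, 135.5]
tcp_rot: [3.141, 0.003, 0.092]
ft_force: [-0.1, 1.0, 0.5]
opening: 0.006
grip_force: 0.0
```

>>> {"op": "jog_arm", "data": {"targets": [{"turn":[0,0,0],"slide":[0,0,0],"claw":0},{"turn":[0,0,0],"slide":[0,4,0],"claw":0},{"turn":[0,0,0],"slide":[0,0,0],"claw":0}]}}

```text
t: 11.72
eef_pos: [425.2, 203.4, 137.5]
tcp_rot: [-3.142, -0.001, 0.086]
ft_force: [0.4, -0.3, -0.5]
opening: 0.004
grip_force: 0.0
```

>>> {"op": "jog_arm", "data": {"targets": [{"turn":[0,0,0],"slide":[0,8,0],"claw":0},{"turn":[0,0,0],"slide":[0,5,0],"claw":0},{"turn":[0,0,0],"slide":[0,4,0],"claw":0},{"turn":[0,0,0],"slide":[0,2,0],"claw":0},{"turn":[0,0,0],"slide":[0,1.5,0],"claw":0}]}}

```text
t: 12.35
eef_pos: [424.8, 224.6, 136.9]
tcp_rot: [3.141, 0.0, 0.088]
ft_force: [-1.8, -0.9, 0.4]
opening: -0.002
grip_force: 0.2
```

>>> {"op": "jog_arm", "data": {"targets": [{"turn":[0,0,0],"slide":[0,0,0],"claw":0},{"turn":[0,0,0],"slide":[0,-20,0],"claw":0},{"turn":[0,0,0],"slide":[0,-60,20],"claw":0},{"turn":[0,0,0],"slide":[0,-60,40],"claw":0},{"turn":[0,0,0],"slide":[0,-60,20],"claw":0}]}}

```text
t: 12.98
eef_pos: [425.1, 32.4, 212.6]
tcp_rot: [3.141, -0.002, 0.088]
ft_force: [1.4, -0.3, -0.0]
opening: 0.003
grip_force: 0.0
```

>>> {"op": "jog_arm", "data": {"targets": [{"turn":[0,0,0],"slide":[0,-60,0],"claw":0},{"turn":[0,0,0],"slide":[0,0,0],"claw":0}]}}

```text
t: 13.22
eef_pos: [424.9, -29.5, 211.5]
tcp_rot: [3.141, -0.001, 0.082]
ft_force: [0.3, 1.2, 1.1]
opening: 0.006
grip_force: 0.0
```

Run:
```python
from h import *
d=read_camera("top"); c=read_camera("scene"); g=cv2.cvtColor(d["frame"],cv2.COLOR_BGR2GRAY).astype(float)
pts=[]
for r in range(195,243):
    x0=220+(621+28*((r-192.5)/52)-480)/6; xs=np.arange(int(round(x0))-4,int(round(x0))+5)
    w=np.clip(g[r,xs]-185,0,None)
    if w.sum()>20: pts.append(atz(d,((w*xs).sum()/w.sum(),r),170)[:2])
pts=np.array(pts); vx,vy,x,y=cv2.fitLine(pts.astype(np.float32),cv2.DIST_HUBER,0,.01,.01).ravel()
print("door dir",len(pts),np.arctan2(vy*np.sign(vx),abs(vx)), pts[0],pts[-1])
w=np.zeros((600,800,3),np.uint8); w[:400,:640]=c["frame"]; w[200:,560:]=cv2.resize(d["frame"][110:310,220:300],None,fx=3,fy=2)[:400]; cv2.imwrite("pics/k.png",w)
print(state()["t"],state()["eef_pos"])
```

```text
door dir 33 0.09925124 [566.0836639 254.2623275] [413.27959422 239.4361212 ]
13.325 [424.73744134 -26.49774956 211.13392761]
```

View pics/k.png

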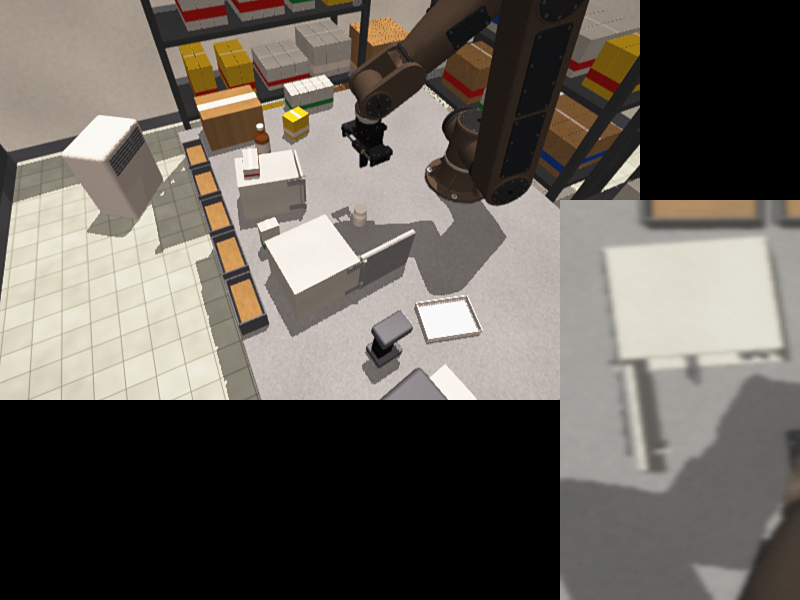

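The picture shows the large door standing out square from its cabinet, with its line at 0.099 rad against a cabinet yaw of 0.099. The small cabinet is shut, the loose items have not moved, and the arm is clear.

```bash
python3 -c "
from cell import *
print(job_done())"
```

```text
the job is handed in; nothing more can be done
None
```

The large cabinet's door was pressed open with closed fingertips and pushed from behind its free edge until it stood square to the cabinet. The small cabinet is still shut, everything on the bench is where it was, and I handed the job in at about 13 s.

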